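Put the matches away and shut the drawer

TASK

Put the matchbox into the open top drawer of the little two-drawer organiser, let go of it, and then push the drawer fully shut with the matchbox inside.

Things in the scene. Friction and masses are not known exactly. Their poses are not given: they have to be found in the camera images.
- matchbox_center (a point): Centre of the matchbox, a small flat red-and-dark box lying flat on the worktop: 35 mm (its x) by 52 mm (its y) by 14 mm high, 14 to 28 g; this point is 7 mm up. Grasp it across the 35 mm. The AA battery and wooden clothes peg near it are not wanted.
- drawer_pull (a point): Middle of the top drawer's bar pull, 157 mm above the worktop; moves with the drawer. The bar is 10 mm thick, 84 mm long along this point's y, 21 mm in front of the front panel. x is level and points into the organiser, the way the drawer shuts. The open part of the drawer runs from 29 mm behind this point (inside of the front panel) to 18 mm + the opening behind it (front edge of the case's top).
- drawer_floor (a point): Floor of the top drawer at the middle of its open front compartment: 102 mm above the worktop, 70 mm behind the pull along x; moves with the drawer; axes as the pull. The compartment is 82 mm (x) by 168 mm (y) between the front panel (81 mm high inside) and a divider 60 mm high; side walls 70 mm. The flat odds and ends on its floor are flush and not in the way.
- drawer_box_drawer2 (a joint): Opening in m of the top drawer of the organiser (fixed pale case, two blue-fronted drawers, 247 x 194 mm, top 190 mm above the worktop; the bottom drawer is shut): 0 fully shut, 0.15 fully open, 0.12 to 0.145 at the start. Slides easily (under 1 N) and stays where left.
Things that resemble listed ones, but are neither listed nor needed, are in the scene too. There is more than one size of the part that bears matchbox_center; the job needs the middle-sized.

How it is judged:
By the outcome, as a careful person would: the job done as asked, in the order asked, and still so for the second after the job is handed in, with the robot touching nothing.
It also fails if it takes over 54 s, if anything falls off the work surface, if the arm or the gripper's body presses on something with over 40 N, if the wrist force passes 120 N, or if a joint passes its speed limit or range.

ROBOT

A 6-joint arm with a two-finger parallel gripper is mounted at the origin on a cart in front of the work surface, level with it; the furniture and walls round the work are solid. World frame = base frame: x ahead of the robot, y to its left, z up, the work surface at z = 0. Lengths are in m, angles in degrees, forces in N, time in s.
With the tool pointing down it reaches from about 0.3 to 0.775 m from the base axis. Payload 14.6 kg.
Tool frame: the origin (TCP) lies at the very end of the fingers, on their centre line; the grasp point (between the pads) lies 19 mm behind it; z points along the fingers, y is the line along which they close (so a half turn about z gives the same grasp; the last joint's range is limited). The gripper opens to 94 mm and grips with 3 to 60 N. Pads are 16 mm wide; open, the fingers measure 119 mm over their backs; the gripper's body (75 mm by 177 mm) begins 78 mm behind the grasp point.
Start: joints at [67.517, 17.183, 87.147, -0, 75.671, -3.816], TCP at [0.176, 0.521, 0.205] pointing down, gripper open.
Joint ranges: [-173.82, 173.82], [-45.26, 126.66], [13.44, 144.39], [-59.66, 239.66], [0, 175.72], [-146.38, 146.38]. Speed limits (degrees/s): [127.2, 127.2, 147.25, 180, 180, 180].

INTERFACE

Orientations are given as [roll, pitch, yaw] about the fixed x, y, z axes, in that order (R = Rz(yaw) Ry(pitch) Rx(roll)).
In Python, from workcell import read_state, get_image, camera_info, finish_job, look_for, silhouettes, spot_point gives the robot as it stands.
- The arm moves only by the tool send_rows, never from a script. Its argument "plan" is a list of rows, each a list of 7 numbers: the shift along the tool's x, y, z scaled (see below), then the turn, a rotation vector about the tool's x, y, z scaled (see below), then the opening, from 0 (shut) to 1 (fully open). A call has exactly 5 rows; each row shifts and turns the commanded pose from where the row before left it, along the tool's axes as they then stand; what a row does not reach is not made up. The controller multiplies each number of a shift by 0.025 m and each number of a turn by 0.08 rad. A row lasts 1/8 s, in which the tool goes at most 62.5 mm and 10.7 degrees, less where a joint would pass 70% of its speed; a pose out of reach is approached as far as the arm can. A call with a number of a shift or a turn outside -1 to 1 is refused whole. A call with a gripper value outside its range is refused whole. The fingers move at their own pace and stop on an object; the grip force is fixed at half the most. Time passes only in rows, so rows that do not move let the fingers close, or fill a call up. It gives the time, the measured TCP pose, the force, the opening and the grip force at its end, in the units of the state.
- read_state(): the state, without advancing time (a new reading comes with each control period).
- get_image(name): name is "scene" or "top"; returns the picture (420x560x3 uint8, red, green, blue); there is no depth.
- camera_info(name): a dict with "vfov" (degrees; the focal length in pixels is half the picture's height over the tangent of half this angle, whatever the lens; pixels are square), "cx", "cy" (the principal point, pixels), "R" (3x3) and "t" (3): a world point X has camera coordinates R X + t. Camera axes: x right, y down, z forward; pixel columns grow to the right and rows downward; lengths in m; the calibration is good to about 2 mm. A picture is of the moment at which its call begins. camera_info takes no time and is no camera call.
- finish_job(): hands the job in; it is judged then, once.
Trained networks look in the newest picture that a camera, given by its name, has taken for a name from the list of things; names that differ only in an ending like _2 or _b are one class to them, and where a whole thing is asked for, a point or a joint stands for the part that bears it (a point fixed in the world has none). Each returns a list of dicts, best first, with "score" (0 to 1); they miss things now and then, are a little off and sometimes report something else, mostly with a low value. They report only what shows in the picture. A call takes as long as a camera call. They do not tell look-alikes from the thing itself.
- look_for(camera, target): "location" ([x, y, z] in m, in world coordinates, good to about 4 mm: the middle of the surface that is visible of it).
- silhouettes(camera, target): "mask" (420x560 bool, what is visible of it).
- spot_point(camera, target): "location" ([x, y, z] in m, in world coordinates, good to about 4 mm: a listed point, or the origin of a listed thing).
The state is a dict: "clock": time; "qpos": joint angles; "qvel": joint speeds; "joint_efforts": joint torques, N m; "ee_pos": TCP position; "tool_rot": TCP orientation; "force": force on the tool from outside, world axes, zero at the start; "moment": the same for the moment, N m; "grip_width": finger opening in m; "finger_force": force on a finger pad.
Only numpy, scipy, OpenCV 4.12 (cv2) and the standard library are available. Lean on these libraries where they do the work, as an engineer would, in place of code of your own. Each camera call takes 0.05 s, during which the arm holds its last target. There are 200 camera calls.

## Working session

There is one attempt and no reset: what is moved stays moved. The work goes in short steps, Python scripts to look and compute and a tool call to move; the robot and the scene stay as the last step left them, time stands still between calls to the robot, and variables do not carry over. Pictures are saved under pics/ and viewed, at most 10 in all, crops included, and the job is handed in when it is done.

Besides the shell and the picture viewer there is one more tool, called after ">>>" as name([rows], argument=value, ...), one row to a line, values as JSON. send_rows: Moves the arm, as the interface text tells. Shifts and turns lie within -1 to 1; 1 stands for 0.025 m of shift or 0.08 rad of turn. Its arguments: {"type":"object","properties":{"plan":{"type":"array","items":{"type":"array","items":{"type":"number"}}}},"required":["plan"]}

```bash
mkdir -p pics; python3 - <<'E'
from workcell import *
import cv2,numpy as np
for c in("scene","top"):
    im=get_image(c);cv2.imwrite(f"pics/{c}0.png",im[:,:,::-1])
    i=camera_info(c);print(c,i["vfov"],(-np.array(i["R"]).T@np.array(i["t"])).round(3))
    for t in("matchbox_center","drawer_pull","drawer_floor"):
        print(t,[(np.round(d["location"],3).tolist(),round(d["score"],2)) for d in spot_point(c,t)])
s=read_state();print(s["clock"],s["ee_pos"],s["tool_rot"])
E
```

```text
scene 46.95483461911491 [-0.02  -0.292  0.931]
matchbox_center [([0.377, 0.046, 0.011], 0.79), ([0.462, 0.103, 0.003], 0.76), ([0.428, 0.187, 0.006], 0.56)]
drawer_pull [([0.455, -0.253, 0.157], 0.78)]
drawer_floor [([0.523, -0.263, 0.106], 0.82)]
top 49.02723062812514 [0.268 0.059 1.338]
matchbox_center [([0.375, 0.052, 0.012], 0.68), ([0.427, 0.185, 0.008], 0.66), ([0.455, 0.1, 0.005], 0.6)]
drawer_pull [([0.457, -0.256, 0.156], 0.94)]
drawer_floor [([0.521, -0.268, 0.104], 0.56)]
0.4 [0.17603836 0.52102143 0.20535219] [-1.79988102e+02  5.06416143e-04  1.61333136e+02]
```

```bash
sleep 1
```

```text
(no output)
```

View pics/scene0.png

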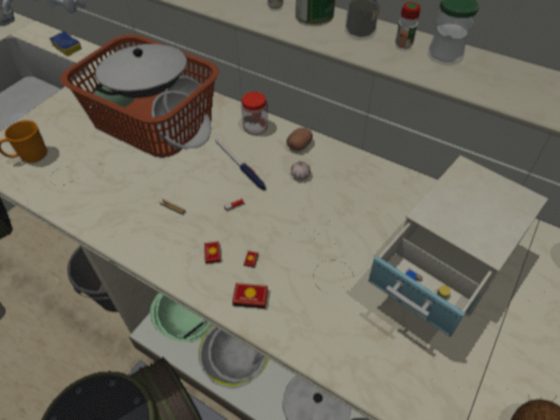

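View pics/top0.png

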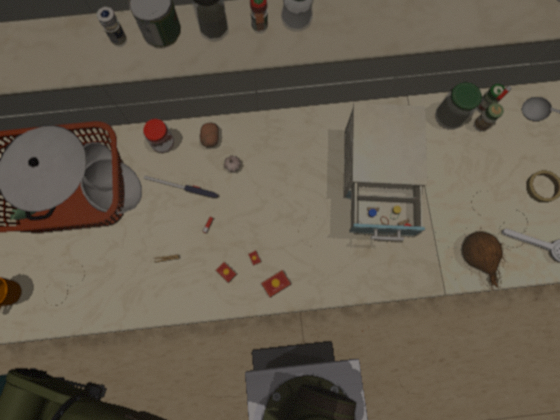

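The scene picture shows three red matchboxes: large at (250,295), middle at (213,252) and small at (251,259). The AA battery is at (234,204), the peg at (172,206), and the open drawer's pull at about (408,300). I'll measure the box sizes to confirm the choice.

```bash
cat >h.py <<'E'
from workcell import *
import cv2,numpy as np
def proj(c,X):
    i=camera_info(c);f=210/np.tan(np.radians(i["vfov"]/2));p=np.array(i["R"])@np.array(X)+np.array(i["t"])
    return np.array([i["cx"],i["cy"]])+f*p[:2]/p[2]
def back(c,px,z):
    i=camera_info(c);f=210/np.tan(np.radians(i["vfov"]/2));R=np.array(i["R"]);o=-R.T@np.array(i["t"])
    px=np.atleast_2d(px);d=np.c_[(px-[i["cx"],i["cy"]])/f,np.ones(len(px))]@R
    return o+d*((z-o[2])/d[:,2])[:,None]
E
python3 - <<'E'
from h import *
for c in("scene","top"):
    im=get_image(c)
    for t in("matchbox_center","drawer_pull"):
        for d in silhouettes(c,t):
            v,u=np.nonzero(d["mask"]); z=.010 if t[0]=="m" else .157
            P=back(c,np.c_[u,v],z)[:,:2].astype(np.float32)
            r=cv2.minAreaRect(P); b=cv2.boxPoints(r); e=[b[1]-b[0],b[2]-b[1]]; L=max(e,key=np.linalg.norm)
            print(c,t,round(d["score"],2),len(u),u.mean().round(),v.mean().round(),P.mean(0).round(3),np.round(r[0],3),"size",np.round(r[1],3),"long dir",np.degrees(np.arctan2(L[1],L[0])).round(1))
im=get_image("scene");a=im[180:320,160:300]
b=get_image("top")[200:310,140:300]
cr=np.hstack([cv2.resize(a,(400,400),interpolation=2),cv2.resize(b,(400,275),interpolation=2) if 0 else cv2.resize(b[:, :110],(400,400),interpolation=2)])
cv2.imwrite("pics/crop1.png",cr[:,:,::-1])
E
```

```text
scene matchbox_center 0.71 352 212.0 252.0 [0.427 0.187] [0.428 0.186] size [0.064 0.037] long dir 37.7
scene matchbox_center 0.6 741 250.0 295.0 [0.381 0.048] [0.381 0.049] size [0.058 0.071] long dir -64.2
scene matchbox_center 0.44 183 251.0 258.0 [0.46 0.1 ] [0.461 0.1  ] size [0.043 0.028] long dir 18.8
scene drawer_pull 0.89 7866 429.0 276.0 [ 0.526 -0.265] [ 0.531 -0.259] size [0.188 0.176] long dir 81.0
top matchbox_center 0.71 466 276.0 284.0 [0.377 0.048] [0.377 0.048] size [0.052 0.073] long dir -64.3
top matchbox_center 0.68 119 254.0 258.0 [0.458 0.101] [0.459 0.101] size [0.038 0.026] long dir 20.6
```

View pics/crop1.png

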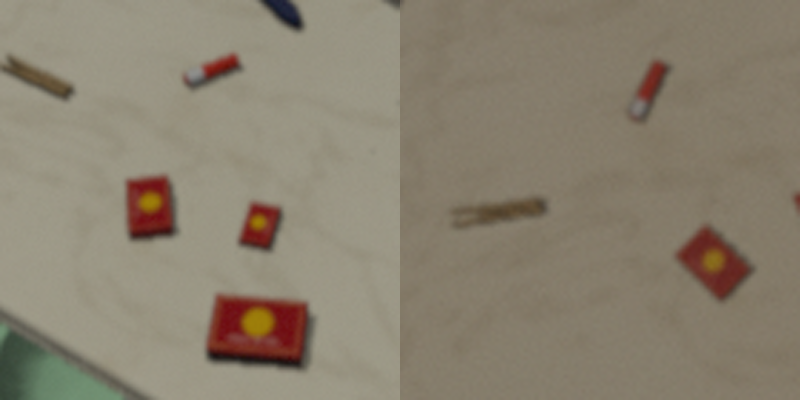

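The crop confirms that the middle-sized box is the left one (scene (213,252), top (227,272)). Next I'll refine its yaw and the drawer axis.

```bash
python3 - <<'E'
from h import *
for c,(u0,v0) in {"scene":(213,252),"top":(227,272)}.items():
    im=get_image(c); w=20; a=im[v0-w:v0+w,u0-w:u0+w].astype(int)
    a=cv2.resize(a.astype(np.uint8),None,fx=6,fy=6,interpolation=2).astype(int)
    m=((a[:,:,0]-a[:,:,2])>45).astype(np.uint8)
    n,l,s,_=cv2.connectedComponentsWithStats(m);k=l[120,120] or 1+np.argmax(s[1:,4])
    v,u=np.nonzero(l==k);px=np.c_[(u+.5)/6-.5+u0-w,(v+.5)/6-.5+v0-w]
    P=back(c,px,.013)[:,:2].astype(np.float32);r=cv2.minAreaRect(P)
    b=cv2.boxPoints(r);L=max([b[1]-b[0],b[2]-b[1]],key=np.linalg.norm)
    C=np.cov(P.T);ev,V=np.linalg.eigh(C)
    print(c,P.mean(0),r,np.degrees(np.arctan2(L[1],L[0])),"pca",np.degrees(np.arctan2(*V[::-1,1])),np.sqrt(12*ev))
E
python3 - <<'E'
from h import *
# drawer pull bar candidates overlay: grid of yaw check
a=get_image("scene");b=get_image("top")
def draw(c,im,X,col):
    p=np.round(np.array([proj(c,x) for x in X])*4).astype(int)
    for i in range(len(p)-1): cv2.line(im,tuple(p[i].tolist()),tuple(p[i+1].tolist()),col,1)
out=[]
for c,im in(("scene",a),("top",b)):
    big=cv2.resize(im,None,fx=4,fy=4,interpolation=2)
    for yaw,col in((0,(255,0,0)),(-6,(0,255,0))):
        y=np.radians(yaw);ex=np.array([np.cos(y),np.sin(y),0]);ey=np.array([-np.sin(y),np.cos(y),0]);o=np.array([.456,-.2545,.157])
        draw(c,big,[o-.042*ey,o+.042*ey],col);draw(c,big,[o,o+.3*ex],col)
    u,v=proj(c,[.53,-.26,.12]);u,v=int(u*4),int(v*4)
    out.append(big[max(v-300,0):v+300,u-200:u+200][:600])
cv2.imwrite("pics/dr.png",np.hstack([cv2.copyMakeBorder(o,0,600-len(o),0,400-o.shape[1],0) for o in out])[:,:,::-1])
E
```

```text
scene [0.42738977 0.18701145] ((0.4276145398616791, 0.1873098909854889), (0.055116187781095505, 0.035104263573884964), 40.63533020019531) 40.63532 pca -139.76406860022456 [0.03404815 0.05360415]
top [0.42686355 0.1873686 ] ((0.42682021856307983, 0.18722952902317047), (0.0509997121989727, 0.0334564708173275), 39.74072265625) 39.74072 pca -140.12688373068582 [0.03286996 0.05031421]
```

View pics/dr.png

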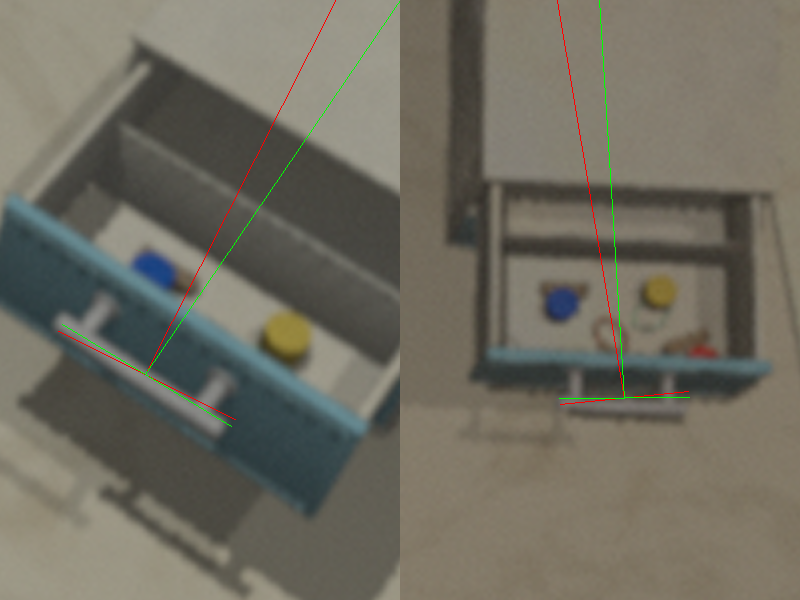

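The middle box is at (0.427, 0.187), with its long axis at 40° and a measured size of about 52 x 34 mm, which matches the description. The drawer yaw is about -9°. I'll move above the box first, then turn and descend.

>>> send_rows([
  [-0.92, -0.63, 0, 0, 0, 0, 0.75],
  [-0.92, -0.63, 0, 0, 0, 0, 0.75],
  [-0.92, -0.63, 0, 0, 0, 0, 0.75],
  [-0.92, -0.63, 0, 0, 0, 0, 0.75],
  [-0.92, -0.63, 0, 0, 0, 0, 0.75],
])

```text
clock: 1.62
ee_pos: [0.2603, 0.4089, 0.2055]
tool_rot: [180.0, 0.0, 161.3]
force: [0.1, 0.4, -0.4]
grip_width: 0.0701
finger_force: 0.0
```

>>> send_rows([
  [-0.92, -0.63, 0, 0, 0, 0, 0.75],
  [-0.92, -0.63, 0, 0, 0, 0, 0.75],
  [-0.92, -0.63, 0, 0, 0, 0, 0.75],
  [-0.92, -0.63, 0, 0, 0, 0, 0.75],
  [-0.92, -0.63, 0, 0, 0, 0, 0.75],
])

```text
clock: 2.25
ee_pos: [0.344, 0.2975, 0.2056]
tool_rot: [180.0, 0.0, 161.3]
force: [-0.3, 0.2, 0.6]
grip_width: 0.0703
finger_force: 0.0
```

>>> send_rows([
  [-0.92, -0.63, 0, 0, 0, 0, 0.75],
  [-0.92, -0.63, 0, 0, 0, 0, 0.75],
  [-0.92, -0.63, 0, 0, 0, 0, 0.75],
  [-0.92, -0.63, 0, 0, 0, 0, 0.75],
  [-0.92, -0.63, 0, 0, 0, 0, 0.75],
])

```text
clock: 2.88
ee_pos: [0.4278, 0.186, 0.2055]
tool_rot: [180.0, 0.0, 161.3]
force: [0.1, -0.3, 0.2]
grip_width: 0.0704
finger_force: 0.0
```

>>> send_rows([
  [0, 0, 0.4, 0, 0, -0.85, 0.75],
  [0, 0, 0.4, 0, 0, -0.85, 0.75],
  [0, 0, 0.4, 0, 0, -0.85, 0.75],
  [0, 0, 0.4, 0, 0, -0.85, 0.75],
  [0, 0, 0.4, 0, 0, -0.85, 0.75],
])

```text
clock: 3.5
ee_pos: [0.4273, 0.1868, 0.1552]
tool_rot: [180.0, 0.0, -179.1]
force: [-0.4, 0.4, 0.5]
grip_width: 0.0704
finger_force: 0.0
```

>>> send_rows([
  [0, 0, 0.4, 0, 0, -0.85, 0.75],
  [0, 0, 0.4, 0, 0, -0.85, 0.75],
  [0, 0, 0.4, 0, 0, -0.85, 0.75],
  [0, 0, 0.4, 0, 0, -0.85, 0.75],
  [0, 0, 0.4, 0, 0, -0.85, 0.75],
])

```text
clock: 4.12
ee_pos: [0.4273, 0.1868, 0.1052]
tool_rot: [180.0, 0.0, -159.6]
force: [0.8, 0.8, -0.0]
grip_width: 0.0705
finger_force: 0.0
```

>>> send_rows([
  [0, 0, 0.4, 0, 0, -0.85, 0.75],
  [0, 0, 0.4, 0, 0, -0.85, 0.75],
  [0, 0, 0.4, 0, 0, -0.85, 0.75],
  [0, 0, 0.4, 0, 0, -0.85, 0.75],
  [0, 0, 0.4, 0, 0, -0.85, 0.75],
])

```text
clock: 4.75
ee_pos: [0.4273, 0.1868, 0.0552]
tool_rot: [-180.0, 0.0, -140.1]
force: [-1.0, -0.4, -0.6]
grip_width: 0.0709
finger_force: 0.0
```

```bash
python3 - <<'E'
from h import *
a=get_image("scene");b=get_image("top")
u,v=proj("scene",[.427,.187,.01]).astype(int);p,q=proj("top",[.427,.187,.01]).astype(int)
cv2.imwrite("pics/close.png",np.hstack([cv2.resize(a[v-40:v+40,u-40:u+40],(400,400),interpolation=2),cv2.resize(b[q-40:q+40,p-40:p+40],(400,400),interpolation=2)])[:,:,::-1])
E
```

```text
(no output)
```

View pics/close.png

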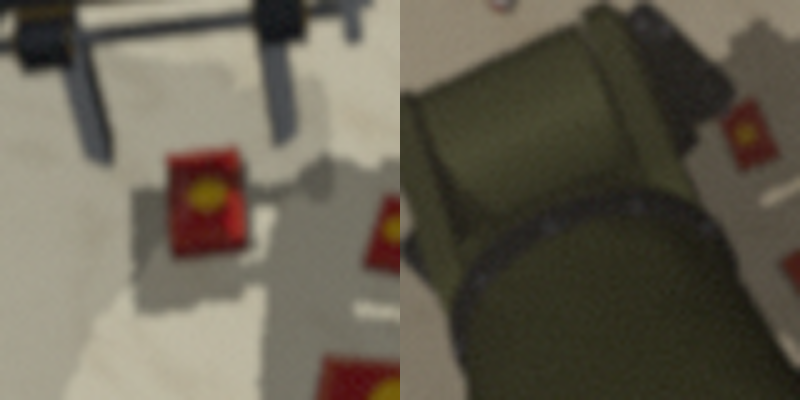

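The crop shows the fingers straddling the middle box (crop (205,200), scene about (213,252)), squarely aligned. I'll descend and grip it.

>>> send_rows([
  [0, 0, 0.6, 0, 0, 0, 0.75],
  [0, 0, 0.6, 0, 0, 0, 0.75],
  [0, 0, 0.5, 0, 0, 0, 0.75],
  [0, 0, 0.35, 0, 0, 0, 0.75],
  [0, 0, 0, 0, 0, 0, 0.75],
])

```text
clock: 5.48
ee_pos: [0.427, 0.1867, 0.0036]
tool_rot: [180.0, -0.1, -140.2]
force: [-0.5, -0.6, 0.6]
grip_width: 0.0704
finger_force: 0.0
```

>>> send_rows([
  [0, 0, 0, 0, 0, 0, 0.2],
  [0, 0, 0, 0, 0, 0, 0.2],
  [0, 0, 0, 0, 0, 0, 0.2],
  [0, 0, 0, 0, 0, 0, 0.2],
  [0, 0, 0, 0, 0, 0, 0.2],
])

```text
clock: 6.1
ee_pos: [0.4274, 0.1869, 0.0044]
tool_rot: [-180.0, 0.0, -140.2]
force: [-0.6, -0.1, 2.3]
grip_width: 0.0349
finger_force: 30.0
```

```bash
python3 - <<'E'
from h import *
# bar ends clicked in the x4 crops of the first drawer picture
P=[]
for c,k,pts in(("scene",0,[(57,320),(224,432)]),("top",400,[(566,405),(686,412)])):
    u,v=proj(c,[.53,-.26,.12]);u,v=int(u*4),int(v*4);o=np.array([u-200-k,max(v-300,0)])
    Q=back(c,(np.array(pts)+o+.5)/4-.5,.158);d=Q[0]-Q[1]
    print(c,Q.mean(0).round(4),np.linalg.norm(d).round(3),"yaw",np.degrees(np.arctan2(d[1],d[0])).round(1)-90)
E
```

```text
scene [ 0.454  -0.2515  0.158 ] 0.086 yaw -9.099999999999994
top [ 0.4497 -0.2536  0.158 ] 0.078 yaw -9.599999999999994
```

>>> send_rows([
  [0, 0, -0.5, 0, 0, 0, 0.2],
  [0, 0, -1, 0, 0, 1, 0.2],
  [0, 0, -1, 0, 0, 1, 0.2],
  [0, 0, -1, 0, 0, 1, 0.2],
  [0, 0, -1, 0, 0, 1, 0.2],
])

```text
clock: 6.72
ee_pos: [0.4272, 0.1868, 0.1184]
tool_rot: [-180.0, 0.0, -158.7]
force: [0.0, -0.1, 0.2]
grip_width: 0.0345
finger_force: 30.0
```

>>> send_rows([
  [0, 0, -1, 0, 0, 1, 0.2],
  [0, 0, -1, 0, 0, 1, 0.2],
  [0, 0, -1, 0, 0, 1, 0.2],
  [0, 0, -1, 0, 0, 1, 0.2],
  [0, 0, -1, 0, 0, 1, 0.2],
])

```text
clock: 7.35
ee_pos: [0.427, 0.1867, 0.2434]
tool_rot: [180.0, 0.0, 178.4]
force: [-0.2, 0.3, -0.3]
grip_width: 0.0348
finger_force: 30.0
```

>>> send_rows([
  [0, 0, 0, 0, 0, 0.85, 0.2],
  [0, 0, 0, 0, 0, 0.84, 0.2],
  [0, 0, 0, 0, 0, 0, 0.2],
  [0, 0, 0, 0, 0, 0, 0.2],
  [0, 0, 0, 0, 0, 0, 0.2],
])

```text
clock: 7.98
ee_pos: [0.4272, 0.1868, 0.2418]
tool_rot: [-180.0, 0.0, 170.8]
force: [0.2, -0.2, 0.1]
grip_width: 0.0345
finger_force: 30.0
```

>>> send_rows([
  [-0.33, -0.86, 0, 0, 0, 0, 0.2],
  [-0.33, -0.86, 0, 0, 0, 0, 0.2],
  [-0.33, -0.86, 0, 0, 0, 0, 0.2],
  [-0.33, -0.86, 0, 0, 0, 0, 0.2],
  [-0.33, -0.86, 0, 0, 0, 0, 0.2],
])

```text
clock: 8.6
ee_pos: [0.4508, 0.0733, 0.2418]
tool_rot: [-180.0, -0.0, 170.8]
force: [0.6, -0.5, 0.3]
grip_width: 0.0347
finger_force: 30.0
```

>>> send_rows([
  [-0.33, -0.86, 0, 0, 0, 0, 0.2],
  [-0.33, -0.86, 0, 0, 0, 0, 0.2],
  [-0.33, -0.86, 0, 0, 0, 0, 0.2],
  [-0.33, -0.86, 0, 0, 0, 0, 0.2],
  [-0.33, -0.86, 0, 0, 0, 0, 0.2],
])

```text
clock: 9.22
ee_pos: [0.4743, -0.0394, 0.2417]
tool_rot: [-180.0, -0.0, 170.8]
force: [0.1, -0.7, -0.3]
grip_width: 0.0349
finger_force: 30.0
```

>>> send_rows([
  [-0.33, -0.86, 0, 0, 0, 0, 0.2],
  [-0.33, -0.86, 0, 0, 0, 0, 0.2],
  [-0.33, -0.86, 0, 0, 0, 0, 0.2],
  [-0.33, -0.86, 0, 0, 0, 0, 0.2],
  [-0.33, -0.86, 0, 0, 0, 0, 0.2],
])

```text
clock: 9.85
ee_pos: [0.4978, -0.1521, 0.2417]
tool_rot: [180.0, -0.0, 170.8]
force: [-0.3, 0.5, 0.6]
grip_width: 0.0343
finger_force: 30.0
```

>>> send_rows([
  [-0.34, -0.86, 0, 0, 0, 0, 0.2],
  [-0.34, -0.86, 0, 0, 0, 0, 0.2],
  [-0.34, -0.86, 0, 0, 0, 0, 0.2],
  [-0.34, -0.86, 0, 0, 0, 0, 0.2],
  [-0.34, -0.86, 0, 0, 0, 0, 0.2],
])

```text
clock: 10.48
ee_pos: [0.5226, -0.2657, 0.2416]
tool_rot: [180.0, -0.0, 170.8]
force: [-0.5, -0.0, 0.6]
grip_width: 0.0345
finger_force: 30.0
```

```bash
python3 - <<'E'
from h import *
a=get_image("scene");b=get_image("top");s=read_state();print(s["ee_pos"],s["tool_rot"],s["clock"])
for c in("scene","top"):
    for t in("drawer_pull","drawer_floor"):print(c,t,[(np.round(d["location"],3).tolist(),round(d["score"],2)) for d in spot_point(c,t)])
u,v=proj("scene",[.5,-.26,.15]).astype(int);p,q=proj("top",[.5,-.26,.15]).astype(int)
cv2.imwrite("pics/over.png",np.hstack([cv2.resize(x,(400,400),interpolation=2) for x in(a[v-75:v+75,u-75:u+75],b[q-50:q+50,p-50:p+50])])[:,:,::-1])
E
```

```text
[ 0.52246656 -0.26634074  0.24112667] [-1.79998129e+02 -3.56974119e-02  1.70687461e+02] 10.575
scene drawer_pull [([0.454, -0.25, 0.158], 0.68)]
scene drawer_floor [([0.523, -0.259, 0.103], 0.65)]
top drawer_pull []
top drawer_floor [([0.521, -0.267, 0.102], 0.6)]
```

View pics/over.png

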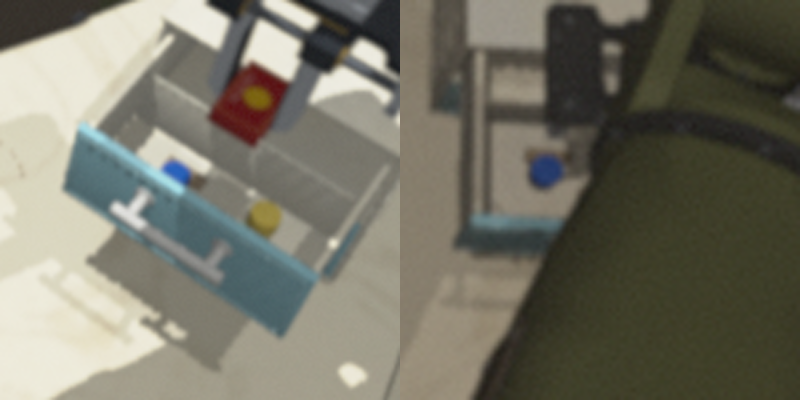

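The box (crop (250,105)) hangs centred over the compartment, aligned with the drawer. I'll lower it and release.

>>> send_rows([
  [0, 0, 0.8, 0, 0, 0, 0.2],
  [0, 0, 0.8, 0, 0, 0, 0.2],
  [0, 0, 0.8, 0, 0, 0, 0.2],
  [0, 0, 0.8, 0, 0, 0, 0.2],
  [0, 0, 0.8, 0, 0, 0, 0.2],
])

```text
clock: 11.4
ee_pos: [0.5225, -0.2636, 0.1414]
tool_rot: [-180.0, 0.0, 170.8]
force: [0.1, 0.1, 0.4]
grip_width: 0.0347
finger_force: 30.0
```

>>> send_rows([
  [0, 0, 0.5, 0, 0, 0, 0.2],
  [0, 0, 0.5, 0, 0, 0, 0.2],
  [0, 0, 0.3, 0, 0, 0, 0.2],
  [0, 0, 0, 0, 0, 0, 0.2],
  [0, 0, 0, 0, 0, 0, 0.2],
])

```text
clock: 12.02
ee_pos: [0.5226, -0.2644, 0.1097]
tool_rot: [-180.0, 0.0, 170.8]
force: [-0.3, 0.3, 0.1]
grip_width: 0.0345
finger_force: 30.0
```

>>> send_rows([
  [0, 0, 0.1, 0, 0, 0, 0.2],
  [0, 0, 0, 0, 0, 0, 0.7],
  [0, 0, 0, 0, 0, 0, 0.7],
  [0, 0, 0, 0, 0, 0, 0.7],
  [0, 0, 0, 0, 0, 0, 0.7],
])

```text
clock: 12.65
ee_pos: [0.5225, -0.2643, 0.1067]
tool_rot: [-180.0, 0.0, 170.8]
force: [-0.1, 0.1, -0.1]
grip_width: 0.0653
finger_force: 0.0
```

>>> send_rows([
  [0, 0, -0.4, 0, 0, 0, 0.7],
  [0, 0, -1, 0, 0, 0, 0.7],
  [0, 0, -1, 0, 0, 0, 0.7],
  [0, 0, -1, 0, 0, 0, 0.7],
  [0, 0, -1, 0, 0, 0, 0.7],
])

```text
clock: 13.28
ee_pos: [0.5224, -0.2643, 0.2184]
tool_rot: [-180.0, 0.0, 170.8]
force: [-0.2, 0.9, 0.1]
grip_width: 0.0656
finger_force: 0.0
```

>>> send_rows([
  [0, 0, -1, 0, 0, 0, 0],
  [1, 0, 0, 0, 0, 0, 0],
  [1, 0, 0, 0, 0, 0, 0],
  [1, 0, 0, 0, 0, 0, 0],
  [1, 0, 0, 0, 0, 0, 0],
])

```text
clock: 13.9
ee_pos: [0.4229, -0.2481, 0.2425]
tool_rot: [-180.0, 0.0, 170.8]
force: [0.0, 0.4, -0.2]
grip_width: 0.0195
finger_force: 0.0
```

```bash
python3 - <<'E'
from h import *
a=get_image("scene");s=read_state();print(s["ee_pos"],s["tool_rot"],s["clock"])
for t in("drawer_pull","matchbox_center"):print(t,[(np.round(d["location"],3).tolist(),round(d["score"],2)) for d in spot_point("scene",t)])
u,v=proj("scene",[.5,-.26,.15]).astype(int)
cv2.imwrite("pics/rel.png",cv2.resize(a[v-75:v+75,u-75:u+75],(500,500),interpolation=2)[:,:,::-1])
E
```

```text
[ 0.42119644 -0.24774125  0.24265265] [-1.79971758e+02  2.58570005e-02  1.70763213e+02] 13.95
drawer_pull [([0.455, -0.254, 0.159], 0.57)]
matchbox_center [([0.379, 0.048, 0.008], 0.66), ([0.522, -0.264, 0.105], 0.46)]
```

View pics/rel.png

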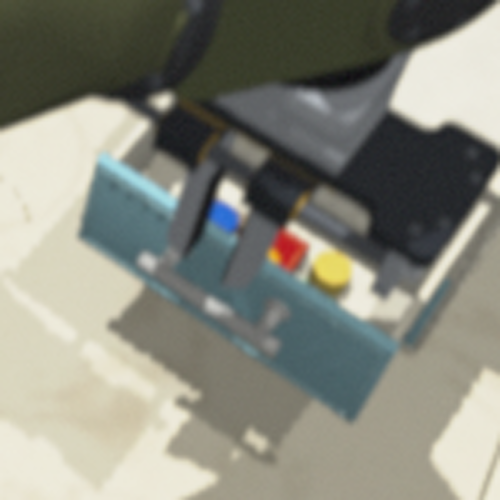

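The box lies on the drawer floor (crop (288,250), located at (0.522, -0.264, 0.105)). I'll lower the closed fingers in front of the pull and push.

>>> send_rows([
  [0.5, 0, 0, 0, 0, 0, 0],
  [0, 0, 1, 0, 0, 0, 0],
  [0, 0, 1, 0, 0, 0, 0],
  [0, 0, 1, 0, 0, 0, 0],
  [0, 0, 1, 0, 0, 0, 0],
])

```text
clock: 14.68
ee_pos: [0.4114, -0.2462, 0.1409]
tool_rot: [180.0, -0.0, 170.8]
force: [1.0, 0.1, 0.4]
grip_width: 0.0004
finger_force: 0.0
```

>>> send_rows([
  [-0.3, 0, 0, 0, 0, 0, 0],
  [-0.3, 0, 0, 0, 0, 0, 0],
  [-0.3, 0, 0, 0, 0, 0, 0],
  [-0.3, 0, 0, 0, 0, 0, 0],
  [-0.4, 0, 0, 0, 0, 0, 0],
])

```text
clock: 15.3
ee_pos: [0.4515, -0.2528, 0.142]
tool_rot: [-180.0, 0.0, 170.8]
force: [-0.7, -0.5, 0.1]
grip_width: 0.0004
finger_force: 0.2
```

>>> send_rows([
  [-0.4, 0, 0, 0, 0, 0, 0],
  [-0.4, 0, 0, 0, 0, 0, 0],
  [-0.4, 0, 0, 0, 0, 0, 0],
  [-0.4, 0, 0, 0, 0, 0, 0],
  [-0.4, 0, 0, 0, 0, 0, 0],
])

```text
clock: 15.92
ee_pos: [0.5009, -0.2607, 0.1416]
tool_rot: [180.0, -0.0, 170.8]
force: [-0.9, 0.4, 0.7]
grip_width: 0.0006
finger_force: 0.2
```

>>> send_rows([
  [-0.4, 0, 0, 0, 0, 0, 0],
  [-0.4, 0, 0, 0, 0, 0, 0],
  [-0.4, 0, 0, 0, 0, 0, 0],
  [-0.4, 0, 0, 0, 0, 0, 0],
  [-0.3, 0, 0, 0, 0, 0, 0],
])

```text
clock: 16.55
ee_pos: [0.5477, -0.2684, 0.1417]
tool_rot: [-180.0, -0.0, 170.8]
force: [-0.1, 0.4, -0.2]
grip_width: 0.0004
finger_force: 0.2
```

>>> send_rows([
  [-0.15, 0, 0, 0, 0, 0, 0],
  [-0.15, 0, 0, 0, 0, 0, 0],
  [-0.1, 0, 0, 0, 0, 0, 0],
  [-0.1, 0, 0, 0, 0, 0, 0],
  [-0.1, 0, 0, 0, 0, 0, 0],
])

```text
clock: 17.18
ee_pos: [0.5587, -0.2702, 0.1416]
tool_rot: [179.9, -0.5, 170.8]
force: [-38.6, 9.8, 18.3]
grip_width: 0.0005
finger_force: 20.4
```

```bash
python3 - <<'E'
from h import *
a=get_image("scene");s=read_state();print(s["ee_pos"],s["force"])
print([(np.round(d["location"],3).tolist(),round(d["score"],2)) for d in spot_point("scene","drawer_pull")])
get_image("top");print([(np.round(d["location"],3).tolist(),round(d["score"],2)) for d in spot_point("top","drawer_pull")])
E
```

```text
[ 0.55854584 -0.27015935  0.1415941 ] [-30.71638702   8.08367337  14.46535767]
[([0.573, -0.273, 0.157], 0.89)]
[([0.574, -0.271, 0.158], 0.53)]
```

A hard stop at about 0.12 m of travel. I'll back off and look.

>>> send_rows([
  [0.5, 0, 0, 0, 0, 0, 0],
  [1, 0, 0, 0, 0, 0, 0],
  [1, 0, 0, 0, 0, 0, 0],
  [1, 0, 0, 0, 0, 0, 0],
  [1, 0, 0, 0, 0, 0, 0],
])

```text
clock: 18.0
ee_pos: [0.4502, -0.2526, 0.1419]
tool_rot: [-180.0, 0.0, 170.8]
force: [0.9, -0.1, 0.5]
grip_width: 0.0004
finger_force: 0.0
```

>>> send_rows([
  [0, 1, -1, 0, 0, 0, 0],
  [0, 1, -1, 0, 0, 0, 0],
  [0, 1, -1, 0, 0, 0, 0],
  [0, 1, -1, 0, 0, 0, 0],
  [0, 1, 0, 0, 0, 0, 0],
])

```text
clock: 18.62
ee_pos: [0.4717, -0.1287, 0.2438]
tool_rot: [-180.0, 0.2, 170.8]
force: [0.9, 0.6, 0.6]
grip_width: 0.0005
finger_force: 0.0
```

```bash
python3 - <<'E'
from h import *
a=get_image("scene");b=get_image("top")
for c in("scene","top"):print([(np.round(d["location"],3).tolist(),round(d["score"],2)) for d in spot_point(c,"drawer_pull")])
p,q=proj("top",[.6,-.27,.15]).astype(int);u,v=proj("scene",[.6,-.27,.1]).astype(int)
cv2.imwrite("pics/shut.png",np.hstack([cv2.resize(x,(400,400),interpolation=2) for x in(a[v-60:v+60,u-60:u+60],b[q-50:q+50,p-50:p+50])])[:,:,::-1])
E
```

```text
[([0.574, -0.271, 0.159], 0.58)]
[([0.575, -0.273, 0.156], 0.65)]
```

View pics/shut.png

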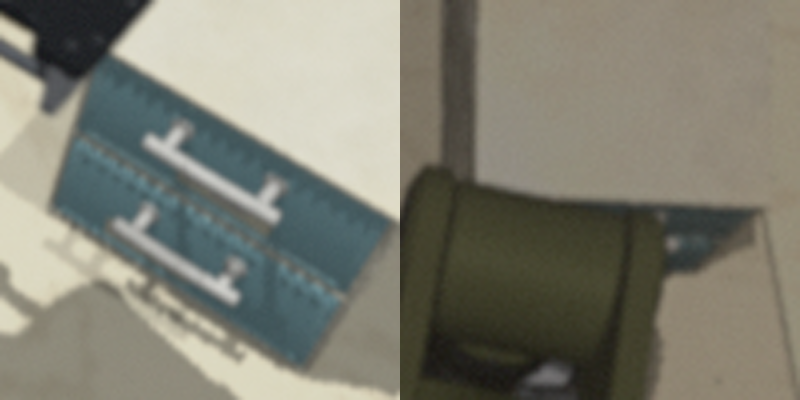

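The top drawer front is flush with the case and the shut bottom drawer (crop (230,180) against (190,260)). The arm is clear, so I'm handing the job in.

```bash
python3 -c "
from workcell import *
print(finish_job())"
```

```text
the job is handed in; nothing more can be done
None
```

The middle-sized matchbox is in the top drawer, the drawer is pushed shut to its stop with its front flush in the last picture, and the job is handed in; no verdict came back, and the push peaked at about 43 N at the fingers.

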